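# Make up the forming kit and the planting kit at the wash-up bench

## Robot

A 6-joint arm with a two-finger parallel gripper is mounted at the origin on the work surface. World frame = base frame: x ahead of the robot, y to its left, z up, the work surface at z = 0. Lengths are in m, angles in rad, forces in N, time in s.
With the tool pointing down it reaches from about 0.3 to 0.775 m from the base axis. Payload 14.6 kg.
Tool frame: the origin (TCP) lies on the centre line of the jaws, within the pads' length; the fingertips stand 25 mm ahead of it and the grasp point (between the pads) lies 6 mm ahead of it (manip.finger_overhang is the distance from the TCP to the fingertips, in m); x points along the fingers, z is the direction in which the jaws open and shut, and the axes are right-handed (so a half turn about x gives the same grasp; the last joint's range is limited). The gripper opens to 94 mm and grips with 3 to 60 N. Pads are 16 mm wide; open, the fingers measure 119 mm over their backs; the gripper's body (75 mm by 177 mm) begins 78 mm behind the grasp point.
Start: joints at [-1.333, 0.3, 1.521, -0, 1.321, -0.067], TCP at [0.165, -0.525, 0.23] pointing down, gripper open.
Joint ranges: [-3.03, 3.03], [-0.79, 2.21], [0.23, 2.52], [-1.04, 4.18], [0, 3.07], [-2.55, 2.55]. Speed limits (rad/s): [2.22, 2.22, 2.57, 3.14, 3.14, 3.14].

## Interface

Orientations are given as [roll, pitch, yaw] about the fixed x, y, z axes, in that order (R = Rz(yaw) Ry(pitch) Rx(roll)).
In Python, from workcell import manip, cams, order gives the robot as it stands.
- The arm moves only by the tool send_rows, never from a script. Its arguments are lists of equal length, an entry for each row: "slide": the shift along the tool's x, y, z in mm, a list of three; "dr": the turn, a rotation vector about the tool's x, y, z in degrees, a list of three; "fingers": the gripper command: -1 is shut, 1 is fully open, values between are in proportion. In form: {"slide": [[dx, dy, dz], ...], "dr": [[ax, ay, az], ...], "fingers": [fingers, ...]}. A call has 1 to 10 rows; each row shifts and turns the commanded pose from where the row before left it, along the tool's axes as they then stand; what a row does not reach is not made up. A row lasts 1/8 s, in which the tool goes at most 62.5 mm and 10.7 degrees, less where a joint would pass 70% of its speed; a pose out of reach is approached as far as the arm can. A call is refused whole if a number of a shift passes 62.5 or a number of a turn 10.7, either way. A call with a gripper value outside its range is refused whole. The fingers move at their own pace and stop on an object; "grip_force" is the grip in N (left out, the last holds). Time passes only in rows, so rows that do not move let the fingers close. It gives the time, the measured TCP pose, the force and the opening at its end, in the units of the state.
- manip.read_state(): the state, without advancing time (a new reading comes with each control period).
- cams.capture(name): name is "side" or "top" or "wrist"; returns (picture, depth): 420x560x3 uint8, blue, green, red; 420x560 float32, m along the optical axis (not along the pixel's ray), 0 where there is no reading.
- cams.camera_params(name): a dict with "vertical_fov" (degrees; the focal length in pixels is half the picture's height over the tangent of half this angle, whatever the lens; pixels are square), "cx", "cy" (the principal point, pixels), "origin" and "rotation" of the camera in the world; the wrist camera has in their place "T_tool_cam" (4x4, takes a point from camera to tool coordinates, whose origin is the TCP and whose axes are the tool frame's). Camera axes: x right, y up, looking along -z (the intrinsics and any distortion apply to the point x, -y, -z); pixel columns grow to the right and rows downward; lengths in m; the calibration is good to about 2 mm. A picture is of the moment at which its call begins: read the wrist's pose just before it. camera_params takes no time and is no camera call.
- order.close_job(): hands the job in, once; it reports no verdict.
The state is a dict: "time_s": time; "qpos": joint angles; "qvel": joint speeds; "effort": joint torques, N m; "position": TCP position; "ee_rot": TCP orientation; "ft_force": force on the tool from outside, world axes, zero at the start; "torque": the same for the moment, N m; "opening": finger opening in m.
Only numpy, scipy, OpenCV 4.12 (cv2) and the standard library are available. Lean on these libraries where they do the work, as an engineer would, in place of code of your own. Each camera call takes 0.05 s, during which the arm holds its last target. There are 200 camera calls.

## Task

Make up two kits from the clean stock in the middle of the bench. The white tray with three wells gets the glass jar in its middle well and the two small steel formers, round and square, in its end wells (either way round); the tray with two wells gets the white bottle and the steel tamper, one in each well (either way round). Stand every piece upright on the floor of its well, and leave the small amber dropper bottle, the rubber bung and the large round former where they are.

Things in the scene. Friction and masses are not known exactly. Their poses are not given: they have to be found in the camera images.
- jar_mid (a point): squat round jar of clear glass with a steel lid, 56 mm diameter, 75 mm tall. Stands upright on the bench; the point is its centre, half-way up; z up.
- bottle_mid (a point): slender round white plastic bottle with a white cap, body 40 mm diameter (at the centre point as well), narrower neck, 88 mm tall. Stands upright on the bench; the point is its centre, half-way up; z up.
- tamper_mid (a point): steel tamper: round foot 54 mm diameter and 12 mm high, plain upright round handle 26 mm diameter above it; 72 mm tall. The centre point lies on the handle. Stands upright on the bench; the point is its centre, half-way up; z up.
- round_former_mid (a point): small round steel former, a plain tube open at top and bottom, 56 mm outside diameter, 3.5 mm wall, 60 mm tall. Stands upright on the bench; the point is its centre, half-way up; z up.
- square_former_mid (a point): square steel former, a square tube open at top and bottom, 54 x 54 mm outside, 3.5 mm wall, 60 mm tall; its x and y axes are square to its sides. Stands upright on the bench; the point is its centre, half-way up; z up.
- tray3: fixed white plastic kit tray with three square wells in a row along its x axis, 276 x 96 mm overall (x, y) and 12 mm high. Origin: centre of its underside, on the bench; z up. Each well is 84 x 84 mm inside with 6 mm walls, its floor (tan) 4 mm above the bench, so 8 mm deep. Well centres at x = -90, 0 and +90 mm, y = 0. Stands on one side of the stock, left or right.
- tray2: fixed white plastic kit tray with two square wells in a row along its x axis, 186 x 96 mm overall (x, y) and 12 mm high. Origin: centre of its underside, on the bench; z up. Each well is 84 x 84 mm inside with 6 mm walls, its floor (tan) 4 mm above the bench, so 8 mm deep. Well centres at x = -45 and +45 mm, y = 0. Stands on the other side of the stock.
- dropper_mid (a point): bystander among the stock, to be left: small amber glass bottle with a black cap, 36 mm diameter, 65 mm tall. Stands upright on the bench; the point is its centre, half-way up; z up.
- bung_mid (a point): bystander among the stock, to be left: black rubber bung, 42 mm diameter at its top, 35 mm tall. Stands upright on the bench; the point is its centre, half-way up; z up.
- large_former_mid (a point): bystander beyond one of the trays, to be left: large round steel former, open tube 90 mm outside diameter, 60 mm tall. Stands upright on the bench; the point is its centre, half-way up; z up.

How it is judged:
By the outcome, as a careful person would: the job done as asked, in the order asked, and still so for the second after the job is handed in, with the robot touching nothing.
It also fails if it takes over 115 s, if anything falls off the work surface, if the arm or the gripper's body presses on something with over 40 N, if the wrist force passes 120 N, or if a joint passes its speed limit or range.

## Working session

There is one attempt and no reset: what is moved stays moved. The work goes in short steps, Python scripts to look and compute and a tool call to move; the robot and the scene stay as the last step left them, time stands still between calls to the robot, and variables do not carry over. Pictures are saved under pics/ and viewed, about 12 in all and at most 16, crops included, and the job is handed in when it is done.

Besides the shell and the picture viewer there is one more tool, called after ">>>" by a JSON object that holds its "name" and its "arguments". send_rows: Moves the arm, as the interface text tells. Its arguments: {"type":"object","properties":{"slide":{"type":"array","items":{"type":"array","items":{"type":"number"}}},"dr":{"type":"array","items":{"type":"array","items":{"type":"number"}}},"fingers":{"type":"array","items":{"type":"number"}},"grip_force":{"type":"number"}},"required":["slide","dr","fingers"]}

```bash
ls; mkdir -p pics; python3 - <<'E'
from workcell import manip,cams,order
import cv2,numpy as np
s=manip.read_state();print({k:np.round(v,3) for k,v in s.items()})
for n in("top","side","wrist"):print(n,cams.camera_params(n))
for n in("top","side"):
    im,d=cams.capture(n);cv2.imwrite(f"pics/{n}0.png",im);np.save(f"pics/{n}0.npy",d);print((d==0).mean(),d.min(),d.max())
E
```

```text
pics
{'time_s': np.float64(0.0), 'qpos': array([-1.333,  0.3  ,  1.522, -0.   ,  1.321, -0.067]), 'qvel': array([ 0.001, -0.   , -0.002, -0.001,  0.001, -0.002]), 'effort': array([ 3.0000e-03, -5.3180e+01, -3.5273e+01,  7.1000e-02,  2.4000e-02,
       -0.0000e+00]), 'position': array([ 0.165, -0.524,  0.23 ]), 'ee_rot': array([3.108, 1.57 , 1.842]), 'ft_force': array([-0.915,  0.453,  0.101]), 'torque': array([-0.027,  0.018,  0.001]), 'opening': np.float64(0.094)}
top {'vertical_fov': 52.644594260945176, 'cx': 281.4178446336285, 'cy': 207.01541406459518, 'origin': array([ 0.38398216, -0.01186236,  1.44375088]), 'rotation': array([ 1.16332586e-01,  8.60656749e-04, -1.59216817e+00])}
side {'vertical_fov': 44.16168361057699, 'cx': 278.1106142268655, 'cy': 199.60325358187217, 'origin': array([0.13526792, 0.86144905, 1.02645857]), 'rotation': array([ 0.79668217,  0.01008276, -2.69327909])}
wrist {'vertical_fov': 59.32703238573231, 'cx': 287.1736866516121, 'cy': 210.06183106601972, 'T_tool_cam': array([[ 1.08805433e-03,  2.36501249e-01, -9.71630576e-01,
        -1.54254697e-01],
       [-9.16615398e-04,  9.71630978e-01,  2.36500321e-01,
         6.73859041e-02],
       [ 9.99998988e-01,  6.33286348e-04,  1.27396798e-03,
        -5.27359463e-04],
       [ 0.00000000e+00,  0.00000000e+00,  0.00000000e+00,
         1.00000000e+00]])}
0.004141156462585034 0.0 2.366439
0.005943877551020408 0.0 3.9999557
```

View pics/top0.png

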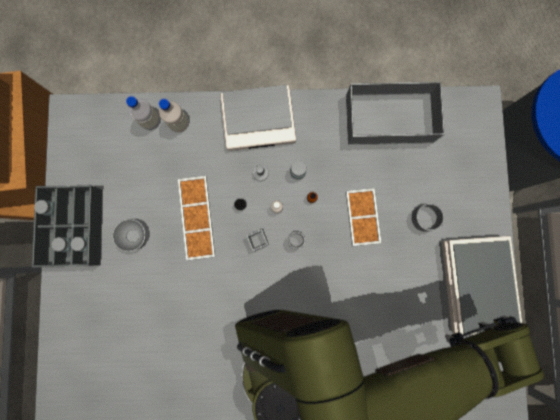

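View pics/side0.png

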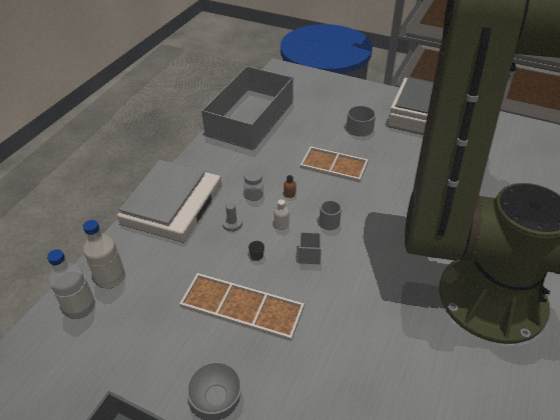

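Top view: tray3 on the left (196,218) and tray2 on the right (364,217). Tamper at (261,173), jar (298,170), bottle (277,207), dropper (312,197), bung (240,204), square former (257,240), round former (296,240), large former (427,217). The side view agrees with this layout.

```bash
cat > h.py <<'E'
import numpy as np,cv2
from scipy.spatial.transform import Rotation as R
from workcell import manip,cams,order
def cam(name,s=None):
    p=cams.camera_params(name);f=210/np.tan(np.radians(p["vertical_fov"]/2))
    if name=="wrist":
        s=s or manip.read_state();T=np.eye(4);T[:3,:3]=R.from_euler("xyz",s["ee_rot"]).as_matrix();T[:3,3]=s["position"];T=T@p["T_tool_cam"]
    else:
        T=np.eye(4);T[:3,:3]=R.from_euler("xyz",p["rotation"]).as_matrix();T[:3,3]=p["origin"]
    return f,p["cx"],p["cy"],T
def pix2plane(c,u,v,z):
    f,cx,cy,T=c;d=T[:3,:3]@np.array([(u-cx)/f,-(v-cy)/f,-1]);o=T[:3,3];return o+d*(z-o[2])/d[2]
def proj(c,P):
    f,cx,cy,T=c;q=T[:3,:3].T@(np.asarray(P,float)-T[:3,3]);return np.array([cx+f*q[0]/-q[2],cy-f*q[1]/-q[2]])
def cloud(c,d):
    f,cx,cy,T=c;v,u=np.mgrid[:420,:560];q=np.stack([(u-cx)/f*d,-(v-cy)/f*d,-d],-1);return q@T[:3,:3].T+T[:3,3]
def goto(s,pos,yaw_deg=None):
    "tool shift mm to reach pos; tool x,y,z world"
    M=R.from_euler("xyz",s["ee_rot"]).as_matrix();return np.round(M.T@(np.asarray(pos)-s["position"])*1000,1)
E
python3 - <<'E'
from h import *
c=cam("top");d=np.load("pics/top0.npy");X=cloud(c,d);im=cv2.imread("pics/top0.png")
P=dict(tamper=(261,173,.07),jar=(298,170,.075),bottle=(277,207,.088),dropper=(312,197,.065),bung=(240,204,.035),square=(257,240,.06),round=(296,240,.06),large=(427,217,.06))
for k,(u,v,z) in P.items():
    w=X[v-15:v+16,u-15:u+16].reshape(-1,3);m=w[(w[:,2]>z-.02)&(w[:,2]<z+.02)]
    print(k,np.round(pix2plane(c,u,v,z),3),len(m),np.round((m.min(0)+m.max(0))/2,3) if len(m) else'')
for t in((196,218),(364,217)):
    u,v=t;m=np.zeros(im.shape[:2],np.uint8);b,g,r=[im[...,i].astype(int) for i in range(3)]
    m[v-60:v+60,u-30:u+31]=(((r-b)>50))[v-60:v+60,u-30:u+31]
    pts=cv2.findNonZero(m);rc=cv2.minAreaRect(pts);bx=cv2.boxPoints(rc);W=np.array([pix2plane(c,*q,.004) for q in bx])
    print("tray",np.round(W[:,:2],3).tolist(),W.mean(0).round(3),[np.linalg.norm(W[i]-W[i-1]).round(3) for i in(1,2)],[np.degrees(np.arctan2(*(W[i]-W[i-1])[1::-1])).round(1) for i in(1,2)])
print(R.from_euler("xyz",manip.read_state()["ee_rot"]).as_matrix().round(3))
E
```

```text
tamper [0.659 0.051 0.07 ] 54 [0.671 0.055 0.064]
jar [ 0.665 -0.071  0.075] 185 [ 0.672 -0.071  0.069]
bottle [0.543 0.    0.088] 33 [0.546 0.002 0.08 ]
dropper [ 0.576 -0.115  0.065] 35 [ 0.581 -0.117  0.058]
bung [0.562 0.124 0.035] 115 [0.56  0.126 0.034]
square [0.439 0.068 0.06 ] 83 [0.438 0.069 0.056]
round [ 0.437 -0.059  0.06 ] 60 [ 0.435 -0.059  0.054]
large [ 0.503 -0.49   0.06 ] 177 [ 0.502 -0.498  0.054]
tray [[0.651, 0.334], [0.658, 0.25], [0.396, 0.223], [0.389, 0.305]] [0.523 0.278 0.004] [np.float64(0.084), np.float64(0.263)] [np.float64(-85.1), np.float64(-174.1)]
tray [[0.596, -0.244], [0.604, -0.326], [0.432, -0.338], [0.424, -0.257]] [ 0.514 -0.291  0.004] [np.float64(0.083), np.float64(0.173)] [np.float64(-84.5), np.float64(-176.0)]
[[-0.     0.954  0.3  ]
 [ 0.001  0.3   -0.954]
 [-1.     0.    -0.001]]
```

>>> {"name": "send_rows", "arguments": {"slide": [[0, 0, 0], [0, 0, 0], [-6, 36, -48], [-6, 36, -48], [-6, 36, -48], [-6, 36, -48], [-6, 36, -48], [-6, 36, -48], [-6, 36, -48], [-6, 36, -48]], "dr": [[8.7, 0, 0], [8.7, 0, 0], [0, 0, 0], [0, 0, 0], [0, 0, 0], [0, 0, 0], [0, 0, 0], [0, 0, 0], [0, 0, 0], [0, 0, 0]], "fingers": [1, 1, 1, 1, 1, 1, 1, 1, 1, 1], "grip_force": 25}}

```text
time_s: 1.35
position: [0.4534, -0.1385, 0.2786]
ee_rot: [-0.491, 1.571, -2.061]
ft_force: [0.4, -0.2, 0.0]
opening: 0.0941
```

>>> {"name": "send_rows", "arguments": {"slide": [[0, 36, -47], [0, 36, -47], [0, 35, -47], [0, 0, 0]], "dr": [[0, 0, 0], [0, 0, 0], [0, 0, 0], [0, 0, 0]], "fingers": [1, 1, 1, 1]}}

```text
time_s: 1.85
position: [0.5604, 0.0036, 0.2772]
ee_rot: [-1.781, 1.569, 2.936]
ft_force: [-0.6, 0.1, 0.1]
opening: 0.094
```

```bash
python3 - <<'E'
from h import *
s=manip.read_state();print(s["time_s"],s["position"],s["qvel"].round(3),R.from_euler("xyz",s["ee_rot"]).as_matrix().round(3))
im,d=cams.capture("wrist");cv2.imwrite("pics/w1.png",im);np.save("pics/w1.npy",d);np.save("pics/w1s.npy",np.r_[s["position"],s["ee_rot"]])
E
```

```text
1.85 [0.56041991 0.00360913 0.27723635] [-0.067 -0.046  0.053 -0.01  -0.004 -0.045] [[-0.002  1.     0.005]
 [ 0.     0.005 -1.   ]
 [-1.    -0.002 -0.   ]]
```

View pics/w1.png

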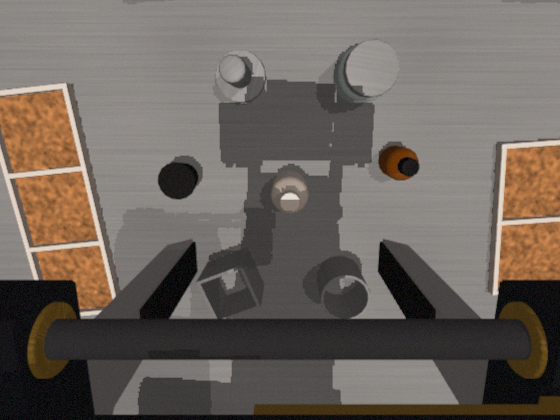

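Wrist view: jar lid at (368,68), tamper handle top (235,68), bottle top (290,197), round former rim (345,297), square former rim (233,288), bung (178,180), dropper (408,166). Both trays are partly visible.

```bash
python3 - <<'E'
from h import *
a=np.load("pics/w1s.npy");s=dict(position=a[:3],ee_rot=a[3:]);c=cam("wrist",s);d=np.load("pics/w1.npy");X=cloud(c,d);im=cv2.imread("pics/w1.png")
for k,(u,v,z) in dict(jar=(368,68,.075),tamper=(235,68,.072),foot=(242,77,.012),bottle=(290,197,.088),round=(345,297,.06),square=(233,288,.06)).items():
    w=X[max(0,v-38):v+38,u-38:u+38].reshape(-1,3);m=w[(abs(w[:,2]-z)<.006)];
    (x,y),r=cv2.minEnclosingCircle(m[:,:2].astype(np.float32)) if len(m) else ((0,0),0)
    print(k,pix2plane(c,u,v,z)[:2].round(4),len(m),(round(x,4),round(y,4),round(2*r,4)))
    if k=="square":
        rc=cv2.minAreaRect((m[:,:2]*1000).astype(np.float32));print(rc)
# floor check & tray corners
b,g,r=[im[...,i].astype(int) for i in range(3)];M=((r-b)>50).astype(np.uint8)
M=cv2.morphologyEx(M,cv2.MORPH_OPEN,np.ones((5,5)));n,l,st,ce=cv2.connectedComponentsWithStats(M)
for i in range(1,n):
    if st[i,4]>1500:
        p=cv2.minAreaRect(cv2.findNonZero((l==i).astype(np.uint8)));W=np.array([pix2plane(c,*q,.004)[:2] for q in cv2.boxPoints(p)])
        print(st[i],W.round(3).tolist(),W.mean(0).round(4))
print(X[150,200],X[120,300])
E
```

```text
jar [ 0.6737 -0.0687] 2465 (0.6735, -0.0728, 0.05)
tamper [0.6736 0.0527] 636 (0.673, 0.0554, 0.0261)
foot [0.6722 0.0535] 1249 (0.673, 0.0556, 0.0544)
bottle [0.5564 0.0016] 335 (0.5512, 0.0017, 0.0199)
round [ 0.4385 -0.0598] 592 (0.4369, -0.0605, 0.056)
square [0.4487 0.0632] 814 (0.4409, 0.0678, 0.0762)
((440.6851501464844, 68.103759765625), (54.705810546875, 54.52068328857422), 21.590734481811523)
[   0   91   79   81 5184] [[0.651, 0.328], [0.66, 0.244], [0.576, 0.246], [0.566, 0.333]] [0.6131 0.2879]
[ 503  145   57   73 3840] [[0.601, -0.242], [0.601, -0.306], [0.516, -0.321], [0.516, -0.254]] [ 0.5582 -0.2809]
[  16  172   81   73 4551] [[0.56, 0.323], [0.577, 0.243], [0.487, 0.235], [0.468, 0.319]] [0.5231 0.2801]
[ 498  222   62   59 3391] [[0.509, -0.249], [0.51, -0.322], [0.434, -0.336], [0.434, -0.26]] [ 0.4719 -0.2919]
[  37  246   75   63 2962] [[0.47, 0.312], [0.479, 0.226], [0.396, 0.227], [0.386, 0.318]] [0.4326 0.2707]
[0.59335806 0.10520984 0.00166292] [ 0.62746262 -0.00982037  0.00085222]
```

>>> {"name": "send_rows", "arguments": {"slide": [[32, 28, 19], [32, 28, 19], [32, 28, 19], [31, 29, 19], [0, 0, 0], [40, 0, 0], [40, 0, 0], [27, 0, 0], [0, 0, 0], [0, 0, 0]], "dr": [[0, 0, 0], [0, 0, 0], [0, 0, 0], [0, 0, 0], [0, 0, 0], [0, 0, 0], [0, 0, 0], [0, 0, 0], [0, 0, 0], [0, 0, 0]], "fingers": [1, 1, 1, 1, 1, 1, 1, 1, 1, -1], "grip_force": 25}}

```text
time_s: 3.15
position: [0.6731, -0.0754, 0.0469]
ee_rot: [1.405, 1.568, -0.165]
ft_force: [-0.4, 0.1, 0.6]
opening: 0.087
```

>>> {"name": "send_rows", "arguments": {"slide": [[0, 0, 0], [0, 0, 0], [0, 0, 0], [0, 0, 0]], "dr": [[0, 0, 0], [0, 0, 0], [0, 0, 0], [0, 0, 0]], "fingers": [-1, -1, -1, -1]}}

```text
time_s: 3.65
position: [0.6727, -0.075, 0.0448]
ee_rot: [1.917, 1.57, 0.347]
ft_force: [-1.6, 0.8, 3.8]
opening: 0.0552
```

>>> {"name": "send_rows", "arguments": {"slide": [[-35, 0, 0], [-45, 0, 0], [-40, 0, 0], [0, -21, -50], [0, -21, -51], [0, -21, -51], [0, -21, -51], [0, -21, -51], [0, -21, -51], [0, -22, -50]], "dr": [[0, 0, 0], [0, 0, 0], [0, 0, 0], [0, 0, 0], [0, 0, 0], [0, 0, 0], [0, 0, 0], [0, 0, 0], [0, 0, 0], [-5.5, 0, 0]], "fingers": [-1, -1, -1, -1, -1, -1, -1, -1, -1, -1]}}

```text
time_s: 4.9
position: [0.5232, 0.2812, 0.1642]
ee_rot: [-1.034, 1.57, -2.506]
ft_force: [0.6, 0.4, -1.6]
opening: 0.055
```

>>> {"name": "send_rows", "arguments": {"slide": [[0, 0, 0], [0, 0, 0], [0, 0, 0]], "dr": [[0, 0, 0], [0, 0, 0], [0, 0, 0]], "fingers": [-1, -1, -1]}}

```text
time_s: 5.28
position: [0.5247, 0.2787, 0.1643]
ee_rot: [-0.761, 1.57, -2.237]
ft_force: [-0.6, -0.4, -1.5]
opening: 0.0552
```

```bash
python3 - <<'E'
from h import *
s=manip.read_state();print(s["time_s"],s["position"].round(4),s["opening"],s["ft_force"].round(1),R.from_euler("xyz",s["ee_rot"]).as_matrix().round(3))
im,d=cams.capture("wrist");cv2.imwrite("pics/w2.png",im);print(goto(s,[.523,.2795,.0485]))
c=cam("wrist",s);b,g,r=[im[...,i].astype(int) for i in range(3)];M=((r-b)>50).astype(np.uint8)
M=cv2.morphologyEx(M,cv2.MORPH_OPEN,np.ones((5,5)));n,l,st,ce=cv2.connectedComponentsWithStats(M)
for i in range(1,n):
    if st[i,4]>1500:
        p=cv2.minAreaRect(cv2.findNonZero((l==i).astype(np.uint8)));W=np.array([pix2plane(c,*q,.004)[:2] for q in cv2.boxPoints(p)])
        print(st[i],W.round(3).tolist(),W.mean(0).round(4))
E
```

```text
5.275 [0.5247 0.2787 0.1643] 0.055154344104653336 [-0.6 -0.4 -1.5] [[-0.     0.995  0.095]
 [-0.     0.095 -0.995]
 [-1.    -0.     0.   ]]
[115.8  -1.5  -1. ]
[  236    37   105   108 10639] [[0.65, 0.332], [0.659, 0.25], [0.577, 0.239], [0.568, 0.326]] [0.6134 0.2867]
[ 241  154   97   66 4103] [[0.56, 0.322], [0.568, 0.241], [0.511, 0.234], [0.503, 0.318]] [0.5357 0.2788]
```

View pics/w2.png

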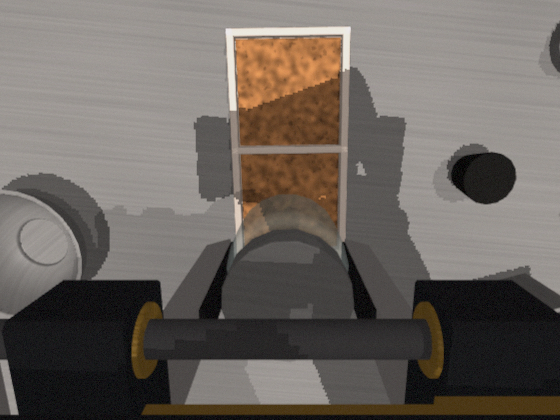

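Tray3 runs straight up the picture, with its far well centred at (290,90). The jar hangs over the middle well at (288,260), so I'll lower it.

>>> {"name": "send_rows", "arguments": {"slide": [[40, -1, -1], [40, 0, 0], [20, 0, 0], [10, 0, 0], [5, 0, 0], [0, 0, 0], [0, 0, 0]], "dr": [[0, 0, 0], [0, 0, 0], [0, 0, 0], [0, 0, 0], [0, 0, 0], [0, 0, 0], [0, 0, 0]], "fingers": [-1, -1, -1, -1, -1, -1, -1]}}

```text
time_s: 6.2
position: [0.5234, 0.2808, 0.0503]
ee_rot: [1.894, 1.569, 0.42]
ft_force: [-0.2, 0.6, -2.6]
opening: 0.055
```

>>> {"name": "send_rows", "arguments": {"slide": [[1.3, 0, 0], [0, 0, 0], [0, 0, 0], [0, 0, 0], [0, 0, 0]], "dr": [[0, 0, 0], [0, 0, 0], [0, 0, 0], [0, 0, 0], [0, 0, 0]], "fingers": [-1, -1, 1, 1, 1]}}

```text
time_s: 6.82
position: [0.523, 0.2806, 0.0481]
ee_rot: [-1.199, 1.571, -2.673]
ft_force: [-0.5, 0.4, -0.2]
opening: 0.0817
```

>>> {"name": "send_rows", "arguments": {"slide": [[-20, 0, 0], [-50, 0, 0], [-50, 0, 0], [0, -20, 55], [0, -20, 55], [0, -20, 55], [0, -20, 55], [0, -20, 55], [0, -18, 56], [0, 0, 0]], "dr": [[0, 0, 0], [0, 0, 0], [0, 0, 0], [0, 0, 0], [0, 0, 0], [0, 0, 0], [0, 0, 0], [0, 0, 0], [0, 0, 0], [0, 0, 0]], "fingers": [1, 1, 1, 1, 1, 1, 1, 1, 1, 1]}}

```text
time_s: 8.07
position: [0.4372, -0.0631, 0.1696]
ee_rot: [1.125, 1.569, -0.353]
ft_force: [0.2, -0.1, 0.4]
opening: 0.0941
```

```bash
python3 - <<'E'
from h import *
s=manip.read_state();print(s["time_s"],s["position"].round(4),s["opening"],R.from_euler("xyz",s["ee_rot"]).as_matrix().round(3))
print(goto(s,[.437,-.0605,.038]))
im,d=cams.capture("wrist");X=cloud(cam("wrist",s),d).reshape(-1,3)
m=X[(abs(X[:,2]-.06)<.005)&(np.hypot(X[:,0]-.437,X[:,1]+.06)<.045)];print(len(m),cv2.minEnclosingCircle(m[:,:2].astype(np.float32)))
im,d=cams.capture("top");X=cloud(cam("top"),d);m=X[(abs(X[...,2]-.075)<.012)&(np.hypot(X[...,0]-.523,X[...,1]-.28)<.05)];print("jar top",len(m),m.mean(0).round(4),m[:,2].max(),m[:,:2].min(0),m[:,:2].max(0))
E
```

```text
8.075 [ 0.4372 -0.0631  0.1696] 0.09408168203009225 [[ 0.002  0.996  0.092]
 [-0.001  0.092 -0.996]
 [-1.     0.002  0.001]]
[131.6  -0.2  -2.7]
1169 ((0.4370633065700531, -0.06043447554111481), 0.028098994866013527)
jar top 195 [0.5218 0.2804 0.078 ] 0.08647009273448902 [0.49814422 0.25628721] [0.54666762 0.30532067]
```

>>> {"name": "send_rows", "arguments": {"slide": [[40, 0, -2], [50, 0, 0], [41, 0, 0], [0, 0, 0], [0, 0, 0], [0, 0, 0], [0, 0, 0], [0, 0, 0]], "dr": [[0, 0, 0], [0, 0, 0], [0, 0, 0], [0, 0, 0], [0, 0, 0], [0, 0, 0], [0, 0, 0], [0, 0, 0]], "fingers": [1, 1, 1, 1, -1, -1, -1, -1]}}

```text
time_s: 9.18
position: [0.4378, -0.0583, 0.0377]
ee_rot: [1.214, 1.57, -0.259]
ft_force: [-0.0, -0.5, 0.4]
opening: 0.0575
```

>>> {"name": "send_rows", "arguments": {"slide": [[0, 0, 0], [-30, 0, 0], [-40, 0, 0], [-40, 4, -50], [0, 4, -55], [0, 4, -55], [0, 4, -55], [0, 5, -56], [0, 5, -56], [0, 0, 0]], "dr": [[0, 0, 0], [0, 0, 0], [0, 0, 0], [0, 0, 0], [0, 0, 0], [0, 0, 0], [0, 0, 0], [0, 0, 0], [0, 0, 0], [0, 0, 0]], "fingers": [-1, -1, -1, -1, -1, -1, -1, -1, -1, -1]}}

```text
time_s: 10.42
position: [0.431, 0.2711, 0.1457]
ee_rot: [-1.69, 1.57, 3.123]
ft_force: [0.7, -0.4, -0.9]
opening: 0.0545
```

>>> {"name": "send_rows", "arguments": {"slide": [[0, 0, 0], [0, 0, 0]], "dr": [[0, 0, 0], [0, 0, 0]], "fingers": [-1, -1]}}

```text
time_s: 10.68
position: [0.4319, 0.2674, 0.1461]
ee_rot: [-0.778, 1.571, -2.253]
ft_force: [-0.4, 0.2, -1.4]
opening: 0.0545
```

```bash
python3 - <<'E'
from h import *
s=manip.read_state();print(s["time_s"],s["position"].round(4),s["opening"],s["ft_force"].round(1))
print(goto(s,[.4335,.270,.042]))
E
```

```text
10.675 [0.4319 0.2674 0.1461] 0.054490842060844945 [-0.4  0.2 -1.4]
[104.1   1.9  -2.5]
```

>>> {"name": "send_rows", "arguments": {"slide": [[40, 2, -2], [40, 0, 0], [16, 0, 0], [6, 0, 0], [0, 0, 0], [0, 0, 0]], "dr": [[0, 0, 0], [0, 0, 0], [0, 0, 0], [0, 0, 0], [0, 0, 0], [0, 0, 0]], "fingers": [-1, -1, -1, -1, -1, -1]}}

```text
time_s: 11.42
position: [0.4341, 0.2709, 0.0452]
ee_rot: [1.974, 1.569, 0.5]
ft_force: [-0.7, 0.4, -0.7]
opening: 0.0546
```

>>> {"name": "send_rows", "arguments": {"slide": [[2, 0, 0], [1, 0, 0], [0, 0, 0], [0, 0, 0]], "dr": [[0, 0, 0], [0, 0, 0], [0, 0, 0], [0, 0, 0]], "fingers": [-1, -1, -1, -1]}}

```text
time_s: 11.92
position: [0.4336, 0.2707, 0.0416]
ee_rot: [1.837, 1.57, 0.364]
ft_force: [-2.3, -1.4, 6.3]
opening: 0.0547
```

>>> {"name": "send_rows", "arguments": {"slide": [[0, 0, 0], [0, 0, 0], [0, 0, 0], [-20, 0, 0], [-50, 0, 0], [-55, 0, 0], [0, -3, 50], [0, -3, 50], [0, -3, 51], [0, -3, 51]], "dr": [[0, 0, 0], [0, 0, 0], [0, 0, 0], [0, 0, 0], [0, 0, 0], [0, 0, 0], [0, 0, 0], [0, 0, 0], [0, 0, 0], [0, 0, 0]], "fingers": [1, 1, 1, 1, 1, 1, 1, 1, 1, 1]}}

```text
time_s: 13.18
position: [0.441, 0.0669, 0.1663]
ee_rot: [1.494, 1.57, 0.02]
ft_force: [0.8, -0.4, -0.6]
opening: 0.0941
```

>>> {"name": "send_rows", "arguments": {"slide": [[0, 0, 0], [0, 0, 0], [0, 0, 0]], "dr": [[-8.2, 0, 0], [-8.2, 0, 0], [0, 0, 0]], "fingers": [1, 1, 1]}}

```text
time_s: 13.55
position: [0.4411, 0.0683, 0.1661]
ee_rot: [-1.233, 1.571, -2.421]
ft_force: [-0.2, -0.5, 0.3]
opening: 0.0937
```

```bash
python3 - <<'E'
from h import *
s=manip.read_state();print(s["time_s"],s["position"].round(4),s["opening"],R.from_euler("xyz",s["ee_rot"]).as_matrix().round(3))
im,d=cams.capture("wrist");cv2.imwrite("pics/w3.png",im);X=cloud(cam("wrist",s),d).reshape(-1,3)
m=X[(abs(X[:,2]-.06)<.005)&(np.hypot(X[:,0]-.44,X[:,1]-.068)<.05)];print(len(m),cv2.minAreaRect((m[:,:2]*1000).astype(np.float32)))
print(goto(s,[.4407,.0681,.038]))
im,d=cams.capture("top");X=cloud(cam("top"),d);m=X[(abs(X[...,2]-.064)<.01)&(np.hypot(X[...,0]-.4335,X[...,1]-.27)<.05)];print("round top",len(m),m.mean(0).round(4),m[:,:2].min(0),m[:,:2].max(0))
E
```

```text
13.55 [0.4411 0.0683 0.1661] 0.09365490115279121 [[-0.     0.928  0.373]
 [-0.     0.373 -0.928]
 [-1.    -0.     0.   ]]
1596 ((440.6290283203125, 67.91447448730469), (54.53335189819336, 54.03963088989258), 21.93943214416504)
[128.1  -0.5   0. ]
round top 68 [0.4305 0.2712 0.0631] [0.40470274 0.24391098] [0.4568913  0.29859029]
```

View pics/w3.png

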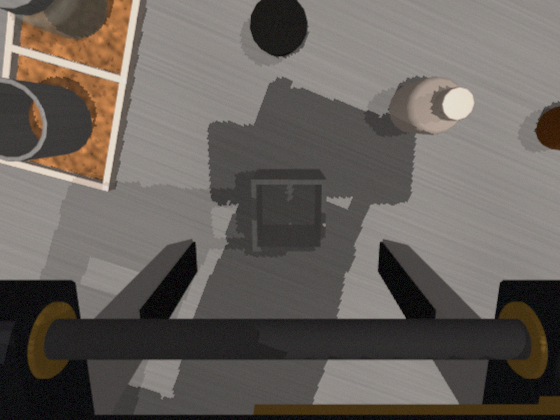

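The square former is squarely aligned between the jaws at (287,215), and the round former stands in its well at the left.

>>> {"name": "send_rows", "arguments": {"slide": [[40, 0, 0], [50, 0, 0], [38, 0, 0], [0, 0, 0], [0, 0, 0], [0, 0, 0], [0, 0, 0], [0, 0, 0], [0, 0, 0]], "dr": [[0, 0, 0], [0, 0, 0], [0, 0, 0], [0, 0, 0], [0, 0, 0], [0, 0, 0], [0, 0, 0], [0, 0, 0], [0, 0, 0]], "fingers": [1, 1, 1, 1, -1, -1, -1, -1, -1]}}

```text
time_s: 14.78
position: [0.4414, 0.0684, 0.0385]
ee_rot: [1.154, 1.57, -0.034]
ft_force: [-0.2, -0.4, 7.0]
opening: 0.0539
```

>>> {"name": "send_rows", "arguments": {"slide": [[-30, 0, 0], [-50, 0, 0], [-50, 0, 0], [0, 48, -28], [0, 48, -28], [0, 48, -28], [0, 48, -28], [0, 48, -27], [0, 0, 0], [0, 0, 0]], "dr": [[0, 0, 0], [0, 0, 0], [0, 0, 0], [0, 0, 0], [0, 0, 0], [0, 0, 0], [0, 0, 0], [0, 0, 0], [8.1, 0, 0], [8.1, 0, 0]], "fingers": [-1, -1, -1, -1, -1, -1, -1, -1, -1, -1]}}

```text
time_s: 16.02
position: [0.6115, 0.2875, 0.1668]
ee_rot: [-1.286, 1.569, -2.76]
ft_force: [0.1, 0.5, -1.8]
opening: 0.0539
```

>>> {"name": "send_rows", "arguments": {"slide": [[0, 0, 0], [0, 0, 0]], "dr": [[0, 0, 0], [0, 0, 0]], "fingers": [-1, -1]}}

```text
time_s: 16.27
position: [0.6117, 0.287, 0.168]
ee_rot: [-1.352, 1.57, -2.819]
ft_force: [0.1, 0.8, -1.2]
opening: 0.0536
```

```bash
python3 - <<'E'
from h import *
s=manip.read_state();print(s["time_s"],s["position"].round(4),s["opening"],s["ft_force"].round(1),R.from_euler("xyz",s["ee_rot"]).as_matrix().round(3))
print(goto(s,[.6125,.287,.0425]))
E
```

```text
16.275 [0.6117 0.287  0.168 ] 0.05363560867430181 [ 0.1  0.8 -1.2] [[-0.     0.995  0.103]
 [-0.     0.103 -0.995]
 [-1.    -0.     0.   ]]
[1.255e+02 9.000e-01 1.000e-01]
```

>>> {"name": "send_rows", "arguments": {"slide": [[45, 1, 0], [45, 0, 0], [25, 0, 0], [7, 0, 0], [2, 0, 0], [1, 0, 0], [0, 0, 0], [0, 0, 0]], "dr": [[0, 0, 0], [0, 0, 0], [0, 0, 0], [0, 0, 0], [0, 0, 0], [0, 0, 0], [0, 0, 0], [0, 0, 0]], "fingers": [-1, -1, -1, -1, -1, -1, -1, -1]}}

```text
time_s: 17.27
position: [0.6129, 0.2873, 0.0437]
ee_rot: [1.837, 1.57, 0.367]
ft_force: [-0.3, -0.7, -1.3]
opening: 0.0537
```

>>> {"name": "send_rows", "arguments": {"slide": [[1.5, 0, 0], [0, 0, 0], [0, 0, 0]], "dr": [[0, 0, 0], [0, 0, 0], [0, 0, 0]], "fingers": [-1, -1, -1]}}

```text
time_s: 17.65
position: [0.613, 0.2873, 0.0425]
ee_rot: [1.802, 1.57, 0.332]
ft_force: [-2.4, -1.8, 5.2]
opening: 0.0539
```

>>> {"name": "send_rows", "arguments": {"slide": [[0, 0, 0], [0, 0, 0], [0, 0, 0], [-20, 0, 0], [-50, 0, 0], [-60, 0, 0], [0, -18, 55], [0, -18, 55], [0, -18, 55], [0, -18, 56]], "dr": [[0, 0, 0], [0, 0, 0], [0, 0, 0], [0, 0, 0], [0, 0, 0], [0, 0, 0], [0, 0, 0], [0, 0, 0], [0, 0, 0], [0, 0, 0]], "fingers": [1, 1, 1, 1, 1, 1, 1, 1, 1, 1]}}

```text
time_s: 18.9
position: [0.5629, 0.0584, 0.1733]
ee_rot: [1.48, 1.569, 0.01]
ft_force: [1.2, -1.1, -0.0]
opening: 0.094
```

>>> {"name": "send_rows", "arguments": {"slide": [[0, -19, 56], [0, 0, 0], [0, 0, 0]], "dr": [[0, 0, 0], [0, 0, 0], [0, 0, 0]], "fingers": [1, 1, 1]}}

```text
time_s: 19.27
position: [0.5504, 0.0027, 0.1728]
ee_rot: [1.52, 1.569, 0.049]
ft_force: [-0.3, 0.4, -0.3]
opening: 0.0939
```

```bash
python3 - <<'E'
from h import *
s=manip.read_state();print(s["time_s"],s["position"].round(4),s["opening"],R.from_euler("xyz",s["ee_rot"]).as_matrix().round(3))
im,d=cams.capture("wrist");cv2.imwrite("pics/w4.png",im);X=cloud(cam("wrist",s),d).reshape(-1,3)
m=X[(abs(X[:,2]-.084)<.008)&(np.hypot(X[:,0]-.551,X[:,1]-.002)<.03)];print(len(m),m[:,2].max(),cv2.minEnclosingCircle(m[:,:2].astype(np.float32)))
print(goto(s,[.551,.0017,.052]))
im,d=cams.capture("top");cv2.imwrite("pics/top1.png",cv2.resize(im[130:290,150:420],None,fx=2.9,fy=2.9));X=cloud(cam("top"),d);m=X[(abs(X[...,2]-.064)<.01)&(np.hypot(X[...,0]-.612,X[...,1]-.287)<.05)];print("square top",len(m),m.mean(0).round(4),m[:,:2].min(0),m[:,:2].max(0))
E
```

```text
19.275 [0.5504 0.0027 0.1728] 0.09392212082248307 [[ 0.002  0.995  0.1  ]
 [ 0.     0.1   -0.995]
 [-1.     0.002  0.   ]]
725 0.08970900681900873 ((0.5513201951980591, 0.00180372828617692), 0.009993135929107666)
[120.8   0.4   1.1]
square top 100 [0.6103 0.2876 0.0619] [0.58133724 0.25890583] [0.63887116 0.31615417]
```

View pics/w4.png

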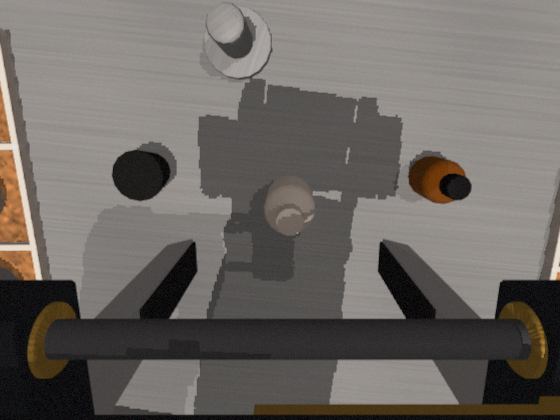

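The bottle is centred between the jaws at (290,210). The bung and dropper are untouched, at (140,175) and (440,180).

>>> {"name": "send_rows", "arguments": {"slide": [[40, 0, 1], [45, 0, 0], [36, 0, 0], [0, 0, 0], [0, 0, 0], [0, 0, 0], [0, 0, 0], [0, 0, 0], [0, 0, 0], [0, 0, 0]], "dr": [[0, 0, 0], [0, 0, 0], [0, 0, 0], [0, 0, 0], [0, 0, 0], [0, 0, 0], [0, 0, 0], [0, 0, 0], [0, 0, 0], [0, 0, 0]], "fingers": [1, 1, 1, 1, -1, -1, -1, -1, -1, -1], "grip_force": 20}}

```text
time_s: 20.62
position: [0.5501, 0.0014, 0.0507]
ee_rot: [0.506, 1.571, -0.965]
ft_force: [0.3, 0.4, 0.0]
opening: 0.0394
```

>>> {"name": "send_rows", "arguments": {"slide": [[-30, 0, 0], [-45, 0, 0], [-45, 0, 0], [0, -18, 47], [0, -18, 48], [0, -18, 48], [0, -18, 48], [0, -19, 48], [0, -19, 48], [0, 0, 0]], "dr": [[0, 0, 0], [0, 0, 0], [0, 0, 0], [0, 0, 0], [0, 0, 0], [0, 0, 0], [0, 0, 0], [0, 0, 0], [0, 0, 0], [0, 0, 0]], "fingers": [-1, -1, -1, -1, -1, -1, -1, -1, -1, -1]}}

```text
time_s: 21.88
position: [0.4683, -0.2977, 0.1703]
ee_rot: [-1.781, 1.57, 3.028]
ft_force: [0.6, 0.9, -1.3]
opening: 0.0394
```

>>> {"name": "send_rows", "arguments": {"slide": [[0, 0, 0], [0, 0, 0]], "dr": [[0, 0, 0], [0, 0, 0]], "fingers": [-1, -1]}}

```text
time_s: 22.12
position: [0.4699, -0.2941, 0.1706]
ee_rot: [-3.01, 1.571, 1.804]
ft_force: [0.8, -0.3, -1.1]
opening: 0.0396
```

```bash
python3 - <<'E'
from h import *
s=manip.read_state();print(s["time_s"],s["position"].round(4),s["opening"],s["ft_force"].round(1),R.from_euler("xyz",s["ee_rot"]).as_matrix().round(3))
print(goto(s,[.469,-.295,.0547]))
im,d=cams.capture("wrist");cv2.imwrite("pics/w5.png",im)
c=cam("wrist",s);b,g,r=[im[...,i].astype(int) for i in range(3)];M=((r-b)>50).astype(np.uint8)
M=cv2.morphologyEx(M,cv2.MORPH_OPEN,np.ones((5,5)));n,l,st,ce=cv2.connectedComponentsWithStats(M)
for i in range(1,n):
    if st[i,4]>1500:
        p=cv2.minAreaRect(cv2.findNonZero((l==i).astype(np.uint8)));W=np.array([pix2plane(c,*q,.004)[:2] for q in cv2.boxPoints(p)])
        print(st[i],W.round(3).tolist(),W.mean(0).round(4))
E
```

```text
22.125 [ 0.4699 -0.2941  0.1706] 0.03960287581214954 [ 0.8 -0.3 -1.1] [[-0.     0.995  0.102]
 [ 0.     0.102 -0.995]
 [-1.    -0.    -0.   ]]
[115.9  -1.    0.8]
[  41    4   50   55 1543] [[0.569, -0.08], [0.608, -0.09], [0.605, -0.128], [0.567, -0.12]] [ 0.5873 -0.1044]
[  241    38   104   107 10271] [[0.514, -0.247], [0.597, -0.243], [0.604, -0.326], [0.521, -0.335]] [ 0.5591 -0.2878]
[ 243  152   94   88 5570] [[0.43, -0.255], [0.507, -0.251], [0.513, -0.332], [0.436, -0.34]] [ 0.4714 -0.2945]
```

View pics/w5.png

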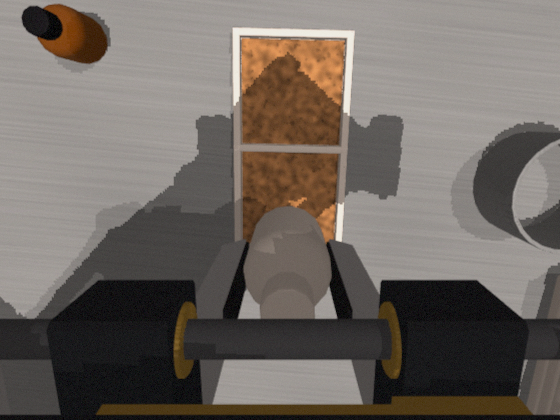

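The bottle hangs over tray2's near well at (288,250), and the far well at (292,90) is free. I'll lower it.

>>> {"name": "send_rows", "arguments": {"slide": [[40, -1, 1], [45, 0, 0], [20, 0, 0], [7, 0, 0], [3, 0, 0], [1, 0, 0], [0, 0, 0], [0, 0, 0]], "dr": [[0, 0, 0], [0, 0, 0], [0, 0, 0], [0, 0, 0], [0, 0, 0], [0, 0, 0], [0, 0, 0], [0, 0, 0]], "fingers": [-1, -1, -1, -1, -1, -1, -1, -1]}}

```text
time_s: 23.18
position: [0.4688, -0.2963, 0.0551]
ee_rot: [0.833, 1.57, -0.638]
ft_force: [0.1, 0.5, -1.4]
opening: 0.0393
```

>>> {"name": "send_rows", "arguments": {"slide": [[1.2, 0, 0], [0, 0, 0], [0, 0, 0]], "dr": [[0, 0, 0], [0, 0, 0], [0, 0, 0]], "fingers": [-1, -1, -1]}}

```text
time_s: 23.55
position: [0.4689, -0.2964, 0.0546]
ee_rot: [0.946, 1.57, -0.525]
ft_force: [-3.2, 3.1, 10.8]
opening: 0.0395
```

>>> {"name": "send_rows", "arguments": {"slide": [[0, 0, 0], [0, 0, 0], [0, 0, 0], [-20, 0, 0], [-50, 0, 0], [-60, 0, 0], [0, 34, -47], [0, 34, -47], [0, 34, -47], [0, 34, -47]], "dr": [[0, 0, 0], [0, 0, 0], [0, 0, 0], [0, 0, 0], [0, 0, 0], [0, 0, 0], [0, 0, 0], [0, 0, 0], [0, 0, 0], [0, 0, 0]], "fingers": [1, 1, 1, 1, 1, 1, 1, 1, 1, 1]}}

```text
time_s: 24.8
position: [0.5858, -0.0938, 0.1835]
ee_rot: [1.06, 1.571, -0.41]
ft_force: [0.5, -0.8, 0.1]
opening: 0.0943
```

>>> {"name": "send_rows", "arguments": {"slide": [[0, 34, -47], [0, 34, -47], [0, 35, -47], [0, 0, 0], [0, 0, 0]], "dr": [[0, 0, 0], [0, 0, 0], [0, 0, 0], [0, 0, 0], [0, 0, 0]], "fingers": [1, 1, 1, 1, 1]}}

```text
time_s: 25.42
position: [0.6731, 0.0547, 0.183]
ee_rot: [-1.375, 1.57, -2.845]
ft_force: [-0.0, -0.2, 0.3]
opening: 0.0943
```

```bash
python3 - <<'E'
from h import *
s=manip.read_state();print(s["time_s"],s["position"].round(4),s["opening"],R.from_euler("xyz",s["ee_rot"]).as_matrix().round(3))
im,d=cams.capture("wrist");cv2.imwrite("pics/w6.png",im);X=cloud(cam("wrist",s),d).reshape(-1,3)
m=X[(abs(X[:,2]-.071)<.006)&(np.hypot(X[:,0]-.673,X[:,1]-.0555)<.04)];print(len(m),m[:,2].max(),cv2.minEnclosingCircle(m[:,:2].astype(np.float32)))
print(goto(s,[.673,.0555,.048]))
im,d=cams.capture("top");X=cloud(cam("top"),d);m=X[(X[...,2]>.03)&(np.hypot(X[...,0]-.469,X[...,1]+.295)<.05)];print("bottle",len(m),m.mean(0).round(4),m.max(0),m.min(0))
E
```

```text
25.425 [0.6731 0.0547 0.183 ] 0.09429780624844734 [[-0.001  0.995  0.101]
 [-0.     0.101 -0.995]
 [-1.    -0.001  0.   ]]
896 0.07415844622424211 ((0.6732920408248901, 0.05560063570737839), 0.012941272929310799)
[ 1.35e+02  1.00e-01 -8.00e-01]
bottle 128 [ 0.466  -0.2898  0.0687] [ 0.48515724 -0.27520619  0.09899274] [ 0.44822812 -0.31054407  0.0338127 ]
```

>>> {"name": "send_rows", "arguments": {"slide": [[45, 0, -1], [50, 0, 0], [40, 0, 0], [0, 0, 0], [0, 0, 0], [0, 0, 0], [0, 0, 0], [0, 0, 0], [0, 0, 0], [0, 0, 0]], "dr": [[0, 0, 0], [0, 0, 0], [0, 0, 0], [0, 0, 0], [0, 0, 0], [0, 0, 0], [0, 0, 0], [0, 0, 0], [0, 0, 0], [0, 0, 0]], "fingers": [1, 1, 1, 1, -1, -1, -1, -1, -1, -1], "grip_force": 35}}

```text
time_s: 26.78
position: [0.6732, 0.0562, 0.0484]
ee_rot: [-1.996, 1.571, 2.817]
ft_force: [0.4, 0.4, 0.8]
opening: 0.0374
```

>>> {"name": "send_rows", "arguments": {"slide": [[0, 0, 0], [0, 0, 0]], "dr": [[0, 0, 0], [0, 0, 0]], "fingers": [-1, -1]}}

```text
time_s: 27.02
position: [0.6733, 0.0561, 0.0484]
ee_rot: [-0.584, 1.571, -2.054]
ft_force: [0.9, -0.7, -0.8]
opening: 0.0255
```

>>> {"name": "send_rows", "arguments": {"slide": [[-25, 0, 0], [-40, 0, 0], [-40, 0, 0], [0, -21, 47], [0, -21, 47], [0, -21, 47], [0, -21, 47], [0, -21, 47], [0, -21, 47], [0, -22, 48]], "dr": [[0, 0, 0], [0, 0, 0], [0, 0, 0], [0, 0, 0], [0, 0, 0], [0, 0, 0], [0, 0, 0], [0, 0, 0], [0, 0, 0], [0, 0, 0]], "fingers": [-1, -1, -1, -1, -1, -1, -1, -1, -1, -1]}}

```text
time_s: 28.28
position: [0.5583, -0.2885, 0.1531]
ee_rot: [-2.343, 1.57, 2.47]
ft_force: [0.5, 0.1, -2.2]
opening: 0.0254
```

>>> {"name": "send_rows", "arguments": {"slide": [[0, 0, 0], [0, 0, 0], [0, 0, 0]], "dr": [[0, 0, 0], [0, 0, 0], [0, 0, 0]], "fingers": [-1, -1, -1]}}

```text
time_s: 28.65
position: [0.5595, -0.286, 0.1533]
ee_rot: [-2.587, 1.571, 2.228]
ft_force: [-0.2, 0.1, -2.3]
opening: 0.0255
```

```bash
python3 - <<'E'
from h import *
s=manip.read_state();print(s["time_s"],s["position"].round(4),s["opening"],s["ft_force"].round(1))
print(goto(s,[.559,-.2875,.0524]))
im,d=cams.capture("wrist");cv2.imwrite("pics/w7.png",im)
E
```

```text
28.65 [ 0.5595 -0.286   0.1533] 0.025473180859117314 [-0.2  0.1 -2.3]
[100.9  -0.7   1.4]
```

View pics/w7.png

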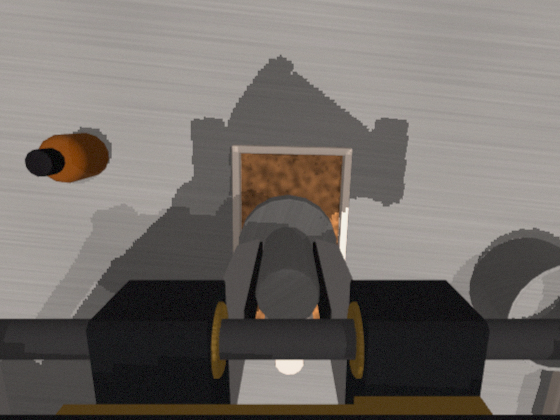

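The tamper, foot at about (288,240), is centred over the far well. The bottle cap is behind it at (290,365).

>>> {"name": "send_rows", "arguments": {"slide": [[40, -1, 1], [35, 0, 0], [16, 0, 0], [6, 0, 0], [2, 0, 0], [1, 0, 0], [0, 0, 0], [0, 0, 0]], "dr": [[0, 0, 0], [0, 0, 0], [0, 0, 0], [0, 0, 0], [0, 0, 0], [0, 0, 0], [0, 0, 0], [0, 0, 0]], "fingers": [-1, -1, -1, -1, -1, -1, -1, -1]}}

```text
time_s: 29.7
position: [0.5584, -0.2883, 0.0539]
ee_rot: [0.904, 1.57, -0.566]
ft_force: [-0.5, -0.7, -2.4]
opening: 0.0254
```

>>> {"name": "send_rows", "arguments": {"slide": [[1.6, 0, 0], [0, 0, 0], [0, 0, 0]], "dr": [[0, 0, 0], [0, 0, 0], [0, 0, 0]], "fingers": [-1, -1, -1]}}

```text
time_s: 30.08
position: [0.5585, -0.2883, 0.0523]
ee_rot: [0.954, 1.57, -0.516]
ft_force: [-1.5, 0.7, 5.1]
opening: 0.0255
```

>>> {"name": "send_rows", "arguments": {"slide": [[0, 0, 0], [0, 0, 0], [0, 0, 0], [0, 0, 0], [-20, 0, 0], [-50, 0, 0], [-60, 0, 0], [-60, 0, 0], [-50, 0, -20], [0, 0, -50]], "dr": [[0, 0, 0], [0, 0, 0], [0, 0, 0], [0, 0, 0], [0, 0, 0], [0, 0, 0], [0, 0, 0], [0, 0, 0], [0, 0, 0], [0, 0, 0]], "fingers": [1, 1, 1, 1, 1, 1, 1, 1, 1, 1]}}

```text
time_s: 31.32
position: [0.5516, -0.2192, 0.2974]
ee_rot: [1.02, 1.563, -0.453]
ft_force: [1.5, -0.4, -1.9]
opening: 0.0943
```

>>> {"name": "send_rows", "arguments": {"slide": [[0, 0, -50], [0, -10, -55], [0, -10, -55], [0, 0, -55], [0, 0, 0], [0, 0, 0]], "dr": [[0, 0, 0], [0, 0, 0], [0, 0, 0], [0, 0, 0], [0, 0, 0], [0, 0, 0]], "fingers": [1, 1, 1, 1, 1, 1]}}

```text
time_s: 32.08
position: [0.5097, -0.007, 0.2928]
ee_rot: [1.197, 1.57, -0.273]
ft_force: [-0.1, -0.5, -0.0]
opening: 0.0941
```

```bash
python3 - <<'E'
from h import *
s=manip.read_state();print(s["time_s"],s["position"].round(4))
a,dw=cams.capture("wrist");b,d=cams.capture("side");t,dt=cams.capture("top")
cv2.imwrite("pics/fin.png",cv2.resize(b[80:360,140:420],(600,600),interpolation=cv2.INTER_CUBIC));cv2.imwrite("pics/fint.png",cv2.resize(t[140:290,160:460],(800,400),interpolation=cv2.INTER_CUBIC))
Xs=np.vstack([cloud(cam("top"),dt).reshape(-1,3)])
for k,x,y,h in(("jar",.523,.2795,.079),("round",.4335,.27,.064),("sq",.612,.287,.064),("bottle",.469,-.295,.092),("tamper",.559,-.287,.076),("dropper",.581,-.117,.065),("bung",.56,.126,.035),("large",.502,-.498,.06)):
    m=Xs[(np.hypot(Xs[:,0]-x,Xs[:,1]-y)<.05)&(abs(Xs[:,2]-h)<.012)];print(k,h,len(m),m.mean(0).round(3),((m.min(0)+m.max(0))/2).round(3))
E
```

```text
32.075 [ 0.5097 -0.007   0.2928]
jar 0.079 193 [0.522 0.281 0.078] [0.522 0.281 0.077]
round 0.064 78 [0.431 0.272 0.062] [0.431 0.271 0.062]
sq 0.064 107 [0.61  0.288 0.061] [0.61  0.287 0.061]
bottle 0.092 35 [ 0.467 -0.294  0.09 ] [ 0.467 -0.295  0.09 ]
tamper 0.076 53 [ 0.556 -0.286  0.074] [ 0.556 -0.287  0.073]
dropper 0.065 8 [ 0.579 -0.123  0.065] [ 0.579 -0.123  0.065]
bung 0.035 88 [0.56  0.13  0.035] [0.56  0.131 0.035]
large 0.06 142 [ 0.504 -0.502  0.057] [ 0.503 -0.5    0.057]
```

View pics/fin.png

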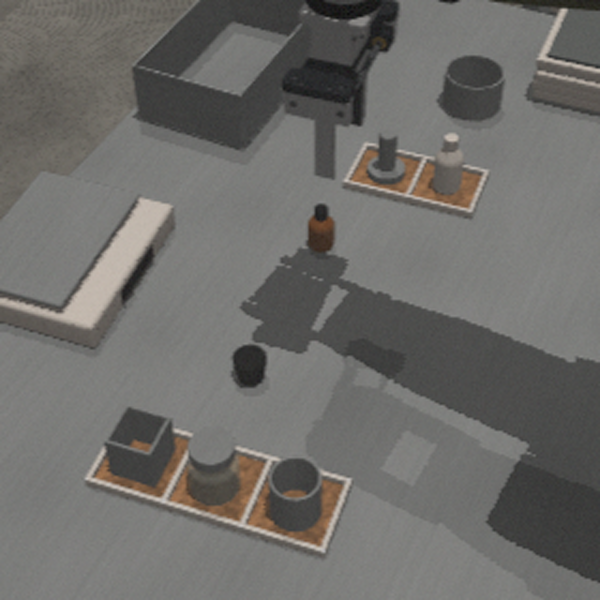

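View pics/fint.png

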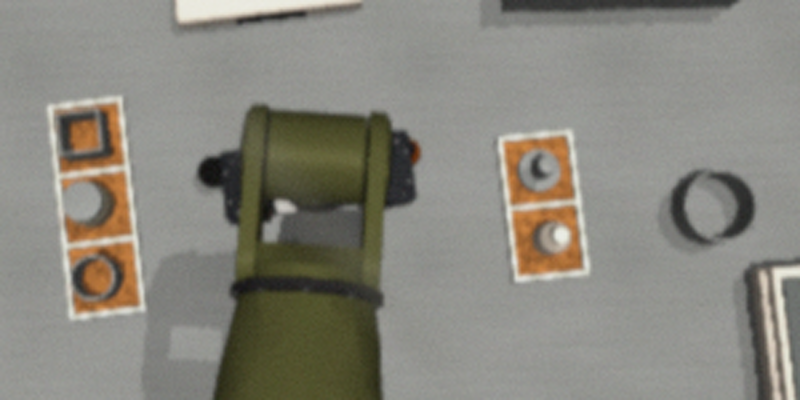

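Both kits are complete. In tray3 the square former, jar and round former stand upright in their wells, and tray2 holds the tamper and bottle. The bystanders are in place and the gripper is clear.

```bash
python3 -c "
from workcell import order;print(order.close_job())"
```

```text
the job is handed in; nothing more can be done
None
```

Both kits are made up and the job is handed in, at about 32 s on the robot's clock out of the 115 s allowed.

- **Three-well tray:** the glass jar is in the middle well, the round former in the near end well and the square former in the far end well.
- **Two-well tray:** the white bottle is in the near well and the steel tamper in the far well.
- **Last checks:** in the final side and top pictures every piece stands upright in its well. Depth puts each piece within about 4 mm of its well centre, and the top heights fit standing on the well floor.
- **Bystanders:** I never handled the dropper, bung or large former. They show where they started, within about 6 mm, though the arm partly hid the dropper and bung from the top camera. The side view showed both standing.
- **Forces:** the highest force I saw was about 11–12 N, when the bottle touched down. I only read force at the end of each move call, so brief peaks in between would not show.

No check failed or disagreed.

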